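Unscrew the sprung snack-jar cap and lay it in the open tiffin tier

TASK

Unscrew the yellow cap from the glass jar (counterclockwise, a little over a full turn, regrasping as needed, letting it rise gently on its thread without pulling or forcing it), keep hold of it as the spring inside pushes it free, and gently lay it down right way up on the floor of the open steel tiffin tier. Do not drop it, and leave the tier, the lidded tiffin stack, the mouthguard case and the carabiner where they are.

Things in the scene. Friction and masses are not known exactly. Their poses are not given: they have to be found in the camera images.
- jar: Clear glass jar, 68 mm in diameter, 55 mm high to its shoulder, with a neck 36 mm in diameter from there up to 82 mm; a red silicone grip ring (92 mm across, 12 mm high) fixes it to the bench. Origin: centre of its underside, z up along the thread axis. Coarse right-hand thread: turned counterclockwise from above, the cap climbs and the hand must climb with it.
- jar_mouth (a point): Centre of the jar's mouth, 82 mm above the jar's origin. A sprung steel plate here (33 mm across) always pushes the cap up, with 4 to 6 N, and follows it 24 mm. The cap is free after a little over one turn; how much it climbs and when it frees are to be felt: until then it resists a light upward pull, afterwards not. Let go while on the thread, it stays put; let go when free, it jumps off.
- cap: Yellow ribbed screw cap, 54 mm in outer diameter, 37 mm high, about 50 g, at first screwed on the jar. Origin: centre of its lower rim, z up along its axis. At the start its lower rim is about 59 mm above the bench. The solid top part to grip is the upper 11 mm; below that the ribbed skirt is about 51 mm (ribs 54 mm) across. Any direction of grasp across it will do.
- cap_top (a point): Centre of the cap's flat top, 37 mm above the cap's origin.
- tier: Open round steel tiffin tier, outer diameter 138 mm, 38 mm high, wall 2 mm, clear inner diameter at least 118 mm at the floor and 134 mm at the mouth, 0.45 kg, standing loose on the bench. Origin: centre of its underside; the inner floor is 4 mm above it.
- tier_stack: Two more tiers of the same tiffin with a lid, stacked as one piece, 141 mm across, 103 mm high to the lid knob. Origin: centre of underside. Bystander.
- case: White mouthguard case, 62 x 82 mm (x, y), 27 mm high. Origin: centre of underside. Bystander.
- carabiner: Aluminium carabiner lying flat, 80 mm long (its x) by 43 mm, 8 mm high. Origin: middle of underside. Bystander.
There are look-alikes about, which are no part of the job. Several things have the shape of the cap; the one meant has the colours described above.

How it is judged:
On the way:
1. the cap is off the thread, held in the fingers above the jar's mouth (z of cap in the frame of jar above 0.09 m and contact force between the fingers and cap above 0.5 N), for 0.1 s.
At the end, for the whole second after the job is handed in: The cap lies still inside the open tier, lower rim on its floor (within 4 mm), right way up (within 0.12 rad), released; the tier stands upright within 40 mm of where it was (horizontal distance between cap and tier below 0.045 m and z of cap in the frame of tier between 0.001 and 0.008 m and z of cap_top in the frame of tier above 0.03 m and angle between cap's own z axis and vertical below 0.12 rad and linear speed of cap below 0.02 m/s and angle between tier's own z axis and vertical below 0.08 rad and distance of tier from where it was at the start of the episode below 0.04 m); the robot touches nothing.
It fails at once if the cap is forced on its thread: more than 28 N between cap and jar (contact force between cap and jar above 28 N).
It fails at once if the cap springs free or is dropped: off the thread, or more than 15 mm above where it is to lie, with no finger on it (contact force between the fingers and cap below 0.05 N and (z of cap in the frame of jar above 0.079 m or (horizontal distance between cap and jar above 0.03 m and height (world z) of cap above 0.02 m))).
It fails at once if the cap is pressed into the tier with more than 25 N (contact force between cap and tier above 25 N).
It fails at once if the tier is shoved more than 40 mm (distance of tier from where it was at the start of the episode above 0.04 m).
It fails at once if a bystander is moved more than 20 mm (distance of any of tier_stack, case, carabiner from where it was at the start of the episode above 0.02 m).
It also fails if it takes over 72 s, if anything falls off the work surface, if the arm or the gripper's body presses on something with over 40 N, if the wrist force passes 120 N, or if a joint passes its speed limit or range.

ROBOT

A 7-joint arm with a two-finger parallel gripper is mounted at the origin on the work surface. World frame = base frame: x ahead of the robot, y to its left, z up, the work surface at z = 0. Lengths are in m, angles in rad, forces in N, time in s.
With the tool pointing down it reaches from about 0.4 to 0.925 m from the base axis. Payload 5.6 kg.
Tool frame: the origin (TCP) lies at the very end of the fingers, on their centre line; the grasp point (between the pads) lies 19 mm behind it; x points along the fingers, y is the direction in which the jaws open and shut, and the axes are right-handed (so a half turn about x gives the same grasp; the last joint's range is limited). The gripper opens to 85 mm and grips with 20 to 120 N. Pads are 22 mm wide; open, the fingers measure 114 mm over their backs; the gripper's body (76 mm by 85 mm) begins 54 mm behind the grasp point. The pads swing forward as they close: fully open they stand 13 mm farther back than shut.
Start: joints at [1.191, 0.468, -0.012, 1.603, 0.006, 1.071, -0.056], TCP at [0.215, -0.614, 0.231] pointing down, gripper open.
Joint ranges: [-2.53, 2.53], [-0.31, 2.02], [-1.57, 1.55], [0.28, 2.44], [-1.29, 4.43], [0.15, 1.84], [-2.92, 2.92]. Speed limits (rad/s): [2.57, 2.57, 3.14, 3.14, 3.14, 3.14, 3.14].

INTERFACE

Orientations are given as [roll, pitch, yaw] about the fixed x, y, z axes, in that order (R = Rz(yaw) Ry(pitch) Rx(roll)).
In Python, from rig import * gives the robot as it stands. The module is installed in compiled form; this text tells all that it offers.
- The arm moves only by the shell command python3 -m crank 'ROWS'. ROWS is JSON, a list of rows, each an object of numbers: "rx", "ry", "rz": the turn, a rotation vector about the tool's x, y, z scaled (see below); "x", "y", "z": the shift along the tool's x, y, z scaled (see below); "grip": the opening, from 0 (shut) to 1 (fully open). A call has 1 to 20 rows; each row shifts and turns the commanded pose from where the row before left it, along the tool's axes as they then stand; what a row does not reach is not made up. The controller multiplies each number of a shift by 2 cm and each number of a turn by 0.1 rad. A row lasts 1/10 s, in which the tool goes at most 50 mm and 8.59 degrees, less where a joint would pass 70% of its speed; a pose out of reach is approached as far as the arm can. A call with a number of a shift or a turn outside -1 to 1 is refused whole. A call with a gripper value outside its range is refused whole. The fingers move at their own pace and stop on an object; the grip force is fixed at half the most. Time passes only in rows, so rows that do not move let the fingers close. It gives the time, the measured TCP pose, the force and the opening at its end, in the units of the state.
- sense(): the state, without advancing time (a new reading comes with each control period).
- camera(name): name is "side" or "top"; returns a dict with "img" (420x560x3 uint8, red, green, blue), "depth" (420x560 float32, m along the optical axis (not along the pixel's ray), 0 where there is no reading), "K" (3x3 intrinsics, pixels), "k1" (the pictures are not rectified: a ray, as slopes to the right and down, at radius r is drawn at 1 + k1 r^2 times it, then the intrinsics apply), "world_to_cam" (4x4, takes a point from world to camera coordinates). Camera axes: x right, y up, looking along -z (the intrinsics and any distortion apply to the point x, -y, -z); pixel columns grow to the right and rows downward; lengths in m; the calibration is good to about 2 mm. A picture is of the moment at which its call begins.
- finish_job(): hands the job in, once; it reports no verdict.
Trained networks look in a picture, given as the dict that the camera call returned (one of the last four; its "shot" number tells which), for a name from the list of things; names that differ only in an ending like _2 or _b are one class to them, and where a whole thing is asked for, a point or a joint stands for the part that bears it (a point fixed in the world has none). Each returns a list of dicts, best first, with "score" (0 to 1); they miss things now and then, are a little off and sometimes report something else, mostly with a low value. They report only what shows in the picture. A call takes as long as a camera call. They do not tell look-alikes from the thing itself.
- spot_in(picture, name): "point" ([x, y, z] in m, in the coordinates of the camera as it stood for that picture, good to about 4 mm: the middle of the surface that is visible of it).
- spot_point(picture, name): "point" ([x, y, z] in m, in the coordinates of the camera as it stood for that picture, good to about 4 mm: a listed point, or the origin of a listed thing).
The state is a dict: "time_s": time; "joint_pos": joint angles; "qd": joint speeds; "joint_efforts": joint torques, N m; "ee_pos": TCP position; "tcp_rot": TCP orientation; "wrist_force": force on the tool from outside, world axes, zero at the start; "torque": the same for the moment, N m; "gripper_width": opening from 0.0 (shut) to 1.0 (fully open).
Only numpy, scipy, OpenCV 4.12 (cv2) and the standard library are available. Lean on these libraries where they do the work, as an engineer would, in place of code of your own. Each camera call takes 0.05 s, during which the arm holds its last target.

## Working session

There is one attempt and no reset: what is moved stays moved. The work goes in short steps, Python scripts to look and compute and a shell command to move; the robot and the scene stay as the last step left them, time stands still between calls to the robot, and variables do not carry over. Pictures are saved under pics/ and viewed, and the job is handed in when it is done.

```bash
mkdir -p pics; cat > h.py <<'E'
from rig import *
import numpy as np, cv2
def w2(pic,p):
    T=np.linalg.inv(pic["world_to_cam"]); return (T@np.r_[p,1])[:3]
def save(pic,fn,marks=()):
    im=pic["img"][...,::-1].copy()
    for u,v in marks: cv2.circle(im,(int(u),int(v)),4,(255,0,255),1)
    cv2.imwrite(fn,im)
def proj(pic,P):
    c=(np.array(pic["world_to_cam"])@np.r_[P,1])[:3]; s=np.array([c[0],-c[1]])/-c[2]
    s=s*(1+pic["k1"]*(s@s)); K=np.array(pic["K"]); return K[0,0]*s[0]+K[0,2],K[1,1]*s[1]+K[1,2]
def unproj(pic,u,v,d=None):
    K=np.array(pic["K"]); q=np.array([(u-K[0,2])/K[0,0],(v-K[1,2])/K[1,1]]); s=q.copy()
    for _ in range(20): s=q/(1+pic["k1"]*(s@s))
    d=pic["depth"][int(round(v)),int(round(u))] if d is None else d
    return w2(pic,[s[0]*d,-s[1]*d,-d])
E
python3 - <<'E'
from h import *
print(sense())
for n in ["side","top"]:
    p=camera(n); save(p,f"pics/{n}0.png")
    print(n,p["k1"],w2(p,[0,0,0]))
    for k in ["jar","cap","cap_top","jar_mouth","tier","tier_stack","case","carabiner"]:
        for f in (spot_in,spot_point):
            print(k,f.__name__,[(round(d["score"],2),w2(p,d["point"]).round(3).tolist(),np.round(proj(p,w2(p,d["point"])))) for d in f(p,k)][:4])
E
```

```text
{'time_s': 0.0, 'joint_pos': array([ 1.190978  ,  0.46837106, -0.01159267,  1.60366658,  0.00596658,
        1.0714252 , -0.05631845]), 'qd': array([ 0.00165638,  0.00056948,  0.00179682,  0.00020871,  0.00076188,
       -0.00022963, -0.00109362]), 'joint_efforts': array([-6.31957355e-04, -5.32380939e+01,  2.13989988e-02, -2.51298773e+01,
        1.13736306e-02,  7.88719626e-03, -4.54159624e-05]), 'ee_pos': array([ 0.21455796, -0.61294402,  0.23032452]), 'tcp_rot': array([-1.5147631 ,  1.56896071,  1.96354059]), 'wrist_force': array([ 0.67911601, -0.08820805,  0.28570208]), 'torque': array([-0.01834643,  0.0007653 ,  0.03313463]), 'gripper_width': 0.9952878146897656}
side -0.07805015038771584 [ 0.32639577 -0.54731837  0.7615571 ]
jar call [(0.57, [0.525, -0.185, 0.018], array([302., 315.]))]
jar call [(0.58, [0.542, -0.16, 0.002], array([303., 305.]))]
cap call [(0.93, [0.538, -0.172, 0.091], array([305., 284.])), (0.8, [0.674, -0.198, 0.039], array([379., 280.])), (0.63, [0.508, -0.293, 0.041], array([325., 367.]))]
cap call [(0.92, [0.51, -0.286, 0.001], array([323., 372.])), (0.73
[... 1949 characters left out ...]
.48, [0.542, -0.16, 0.096], array([355., 233.]))]
jar_mouth call [(0.58, [0.541, -0.161, 0.079], array([354., 234.]))]
tier call [(0.89, [0.549, 0.172, 0.004], array([195., 235.]))]
tier call [(0.72, [0.545, 0.168, 0.002], array([197., 237.]))]
tier_stack call [(0.58, [0.752, -0.033, 0.094], array([289., 130.])), (0.56, [0.428, -0.004, 0.022], array([277., 292.]))]
tier_stack call [(0.87, [0.762, -0.034, 0.001], array([289., 138.]))]
case call [(0.92, [0.428, -0.002, 0.021], array([276., 292.]))]
case call [(0.56, [0.426, -0.0, -0.005], array([275., 292.]))]
carabiner call [(0.54, [0.6, -0.012, 0.006], array([280., 210.]))]
carabiner call [(0.87, [0.605, -0.008, 0.004], array([278., 209.]))]
```

View pics/side0.png

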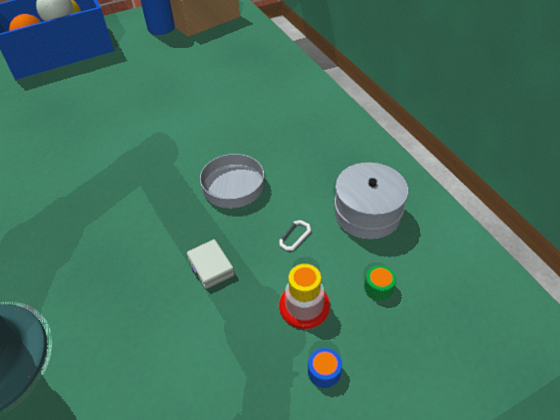

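View pics/top0.png

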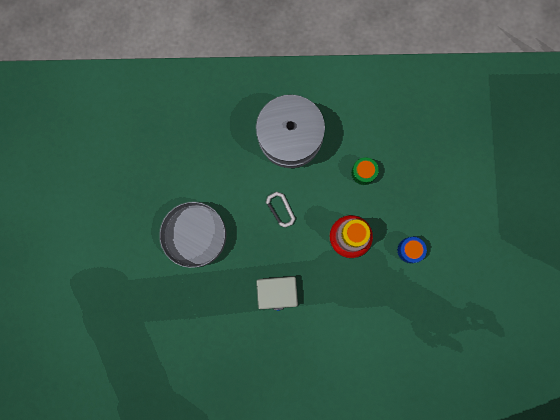

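The side view shows the yellow cap with its orange top on the jar at (305,277). The look-alikes are green at (380,280) and blue at (325,367), the tier is at (232,180). The top view has the cap at (356,233) and the tier at (195,235). Next I refine the cap and tier positions from the depth.

```bash
python3 - <<'E'
from h import *
for n in ["side","top"]:
    p=camera(n); im=p["img"].astype(int); hsv=cv2.cvtColor(p["img"],cv2.COLOR_RGB2HSV)
    c=(305,277) if n=="side" else (356,233)
    P=[]
    for v in range(c[1]-25,c[1]+26):
        for u in range(c[0]-25,c[0]+26):
            h,s,_=hsv[v,u]
            if s>150 and 5<h<35 and p["depth"][v,u]>0: P.append(unproj(p,u,v))
    P=np.array(P); zt=np.percentile(P[:,2],90); Q=P[P[:,2]>zt-.006]
    e=cv2.minEnclosingCircle((Q[:,:2]*1000).astype(np.float32)); print(n,"cap top z",np.median(Q[:,2]),"mean",Q.mean(0),"circ",e, len(Q))
    # tier rim & floor
    c=(232,180) if n=="side" else (195,235)
    P=np.array([unproj(p,u,v) for v in range(c[1]-40,c[1]+41) for u in range(c[0]-40,c[0]+41) if p["depth"][v,u]>0])
    d=np.hypot(P[:,0]-.547,P[:,1]-.17)
    R=P[(P[:,2]>.032)&(P[:,2]<.05)&(d<.09)]
    e=cv2.minEnclosingCircle((R[:,:2]*1000).astype(np.float32)); print("rim z",np.percentile(R[:,2],[50,95]),e)
    print("floor",np.median(P[d<.03][:,2]))
s=sense(); print(s["ee_pos"],s["tcp_rot"])
from scipy.spatial.transform import Rotation as Ro
print(Ro.from_euler("xyz",s["tcp_rot"]).as_matrix().round(3))
E
```

```text
side cap top z 0.09701639233937093 mean [ 0.54090198 -0.16473287  0.09698941] circ ((541.5985717773438, -163.62106323242188), 26.732572555541992) 700
rim z [0.03633101 0.03976801] ((545.9461059570312, 171.2022247314453), 70.61473846435547)
floor 0.0045949244903097375
top cap top z 0.09607209692977708 mean [ 0.54261524 -0.16238013  0.09626985] circ ((542.83544921875, -162.36172485351562), 27.24433708190918) 574
rim z [0.03738213 0.04104892] ((548.2943725585938, 171.8819580078125), 68.86087799072266)
floor 0.0041872563364822035
[ 0.21479442 -0.61348083  0.23130165] [ 0.98642989  1.57073774 -1.81837287]
[[-0.     0.33  -0.944]
 [-0.    -0.944 -0.33 ]
 [-1.     0.     0.   ]]
```

```bash
python3 -m crank '[{"z":-1,"y":-0.69,"grip":1},{"z":-1,"y":-0.69,"grip":1},{"z":-1,"y":-0.69,"grip":1},{"z":-1,"y":-0.69,"grip":1},{"z":-1,"y":-0.69,"grip":1},{"z":-1,"y":-0.69,"grip":1},{"z":-1,"y":-0.69,"grip":1},{"z":-1,"y":-0.69,"grip":1},{"z":-1,"y":-0.69,"grip":1},{"z":-1,"y":-0.69,"grip":1},{"z":-1,"y":-0.69,"grip":1},{"z":-1,"y":-0.69,"grip":1},{"z":-1,"y":-0.69,"grip":1},{"z":-1,"y":-0.69,"grip":1},{"z":-1,"y":-0.69,"grip":1},{"z":-1,"y":-0.69,"grip":1},{"z":-1,"y":-0.69,"grip":1},{"z":-1,"y":-0.69,"grip":1},{"z":-1,"y":-0.69,"grip":1},{"z":-1,"y":-0.69,"grip":1}]'
cat > st.py <<'E'
from h import *
from scipy.spatial.transform import Rotation as Ro
import sys
s=sense(); R=Ro.from_euler("xyz",s["tcp_rot"]).as_matrix()
print("t",round(s["time_s"],2),"p",s["ee_pos"].round(4),"q",s["joint_pos"].round(3),"w",round(s["gripper_width"],3))
print("toolx",R[:,0].round(3),"yawY",round(np.arctan2(R[1,1],R[0,1]),3),"F",s["wrist_force"].round(2),"Ftool",(R.T@s["wrist_force"]).round(2),"T",s["torque"].round(3))
if len(sys.argv)>1:
    g=np.array([float(a) for a in sys.argv[1:4]]); print("to go, tool units",((R.T@(g-s["ee_pos"]))/.02).round(3))
E
python3 st.py .542 -.163 .2
```

```text
t 1.8 p [ 0.2148 -0.6135  0.2313] q [ 1.191  0.467 -0.012  1.603  0.006  1.071 -0.056] w 0.997
toolx [-0. -0. -1.] yawY -1.234 F [ 0.42 -0.54  0.16] Ftool [-0.16  0.65 -0.22] T [0.028 0.017 0.054]
to go, tool units [  1.564 -15.852 -22.884]validation failed for argument at $[0]...
```

```bash
python3 -m crank '[{"x":0,"y":-0.69,"z":-1,"rx":0,"ry":0,"rz":0,"grip":1},{"x":0,"y":-0.69,"z":-1,"rx":0,"ry":0,"rz":0,"grip":1}]'
python3 st.py .542 -.163 .2
```

```text
time_s: 2.0
ee_pos: [0.243, -0.5741, 0.2311]
tcp_rot: [-0.195, 1.571, -3.001]
wrist_force: [-0.5, 0.3, 0.7]
gripper_width: 0.997
t 2.0 p [ 0.243  -0.5741  0.2311] q [ 1.136  0.424 -0.025  1.671  0.012  1.047 -0.13 ] w 0.997
toolx [-0. -0. -1.] yawY -1.236 F [-0.54  0.34  0.69] Ftool [-0.69 -0.5   0.39] T [-0.046 -0.065 -0.006]
to go, tool units [  1.55  -14.503 -20.874]
```

```bash
python3 -m crank '[{"x":0,"y":-0.69,"z":-1,"rx":0,"ry":0,"rz":0,"grip":1},{"x":0,"y":-0.69,"z":-1,"rx":0,"ry":0,"rz":0,"grip":1},{"x":0,"y":-0.69,"z":-1,"rx":0,"ry":0,"rz":0,"grip":1},{"x":0,"y":-0.69,"z":-1,"rx":0,"ry":0,"rz":0,"grip":1},{"x":0,"y":-0.69,"z":-1,"rx":0,"ry":0,"rz":0,"grip":1},{"x":0,"y":-0.69,"z":-1,"rx":0,"ry":0,"rz":0,"grip":1},{"x":0,"y":-0.69,"z":-1,"rx":0,"ry":0,"rz":0,"grip":1},{"x":0,"y":-0.69,"z":-1,"rx":0,"ry":0,"rz":0,"grip":1},{"x":0,"y":-0.69,"z":-1,"rx":0,"ry":0,"rz":0,"grip":1},{"x":0,"y":-0.69,"z":-1,"rx":0,"ry":0,"rz":0,"grip":1},{"x":0,"y":-0.69,"z":-1,"rx":0,"ry":0,"rz":0,"grip":1},{"x":0,"y":-0.69,"z":-1,"rx":0,"ry":0,"rz":0,"grip":1},{"x":0,"y":-0.69,"z":-1,"rx":0,"ry":0,"rz":0,"grip":1},{"x":0,"y":-0.69,"z":-1,"rx":0,"ry":0,"rz":0,"grip":1},{"x":0,"y":-0.69,"z":-1,"rx":0,"ry":0,"rz":0,"grip":1},{"x":0,"y":-0.69,"z":-1,"rx":0,"ry":0,"rz":0,"grip":1},{"x":0,"y":-0.69,"z":-1,"rx":0,"ry":0,"rz":0,"grip":1},{"x":0,"y":-0.69,"z":-1,"rx":0,"ry":0,"rz":0,"grip":1},{"x":0,"y":-0.69,"z":-1,"rx":0,"ry":0,"rz":0,"grip":1},{"x":0,"y":-0.69,"z":-1,"rx":0,"ry":0,"rz":0,"grip":1}]'
python3 st.py .542 -.163 .2
```

```text
time_s: 4.0
ee_pos: [0.5303, -0.1808, 0.2314]
tcp_rot: [2.041, 1.57, -0.764]
wrist_force: [0.5, -1.3, -0.2]
gripper_width: 0.997
t 4.0 p [ 0.5303 -0.1808  0.2314] q [ 0.467  0.333 -0.243  1.814  0.094  1.005 -1.048] w 0.997
toolx [ 0. -0. -1.] yawY -1.234 F [ 0.54 -1.33 -0.25] Ftool [ 0.25  1.44 -0.07] T [ 0.029 -0.014 -0.039]
to go, tool units [ 1.57  -0.647 -0.847]
```

```bash
python3 -m crank '[{"x":0.5,"y":-0.65,"z":-0.85,"rx":0,"ry":0,"rz":0,"grip":1},{"x":1,"y":0,"z":0,"rx":0,"ry":0,"rz":0,"grip":1},{"x":1,"y":0,"z":0,"rx":0,"ry":0,"rz":0,"grip":1},{"x":1,"y":0,"z":0,"rx":0,"ry":0,"rz":0,"grip":1},{"x":1,"y":0,"z":0,"rx":0,"ry":0,"rz":0,"grip":1},{"x":1,"y":0,"z":0,"rx":0,"ry":0,"rz":0,"grip":1}]'
python3 st.py .542 -.163 .068
python3 - <<'E'
from h import *
for n in ["side","top"]:
    p=camera(n); save(p,f"pics/{n}1.png")
a=cv2.imread("pics/side1.png")[150:350,200:400];b=cv2.imread("pics/top1.png")[140:340,250:450]
cv2.imwrite("pics/c1.png",cv2.resize(np.hstack([a,b]),(800,400)))
E
```

```text
time_s: 4.6
ee_pos: [0.5416, -0.1638, 0.1206]
tcp_rot: [2.254, 1.57, -0.551]
wrist_force: [-1.0, 0.1, -0.4]
gripper_width: 1.002
t 4.6 p [ 0.5416 -0.1638  0.1206] q [ 0.414  0.482 -0.228  1.887  0.149  0.788 -1.128] w 1.002
toolx [ 0. -0. -1.] yawY -1.234 F [-1.04  0.06 -0.38] Ftool [ 0.38 -0.4   0.96] T [-0.013 -0.017 -0.035]
to go, tool units [ 2.63  -0.031 -0.032]
```

View pics/c1.png

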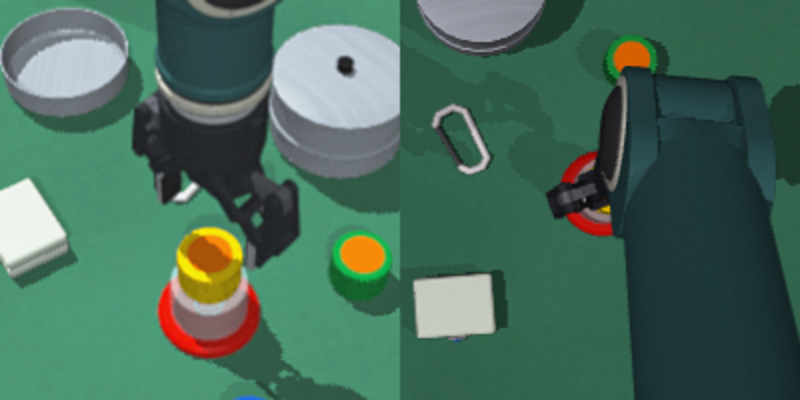

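The picture shows the open jaws straddling the cap, still above it (about (210,260) in the crop). Next: descend and part-close.

```bash
python3 -m crank '[{"x":0.9,"y":-0.03,"z":-0.03,"rx":0,"ry":0,"rz":0,"grip":1},{"x":0.9,"y":0,"z":0,"rx":0,"ry":0,"rz":0,"grip":1},{"x":0.83,"y":0,"z":0,"rx":0,"ry":0,"rz":0,"grip":1},{"x":0,"y":0,"z":0,"rx":0,"ry":0,"rz":0,"grip":0.75},{"x":0,"y":0,"z":0,"rx":0,"ry":0,"rz":0,"grip":0.68},{"x":0,"y":0,"z":0,"rx":0,"ry":0,"rz":0,"grip":0.66}]'; python3 st.py .542 -.163 .068
python3 -m crank '[{"x":0,"y":0,"z":0,"rx":0,"ry":0,"rz":0,"grip":0.65}]'; python3 st.py
python3 -m crank '[{"x":0,"y":0,"z":0,"rx":0,"ry":0,"rz":0,"grip":0.64}]'; python3 st.py
```

```text
time_s: 5.3
ee_pos: [0.5425, -0.1627, 0.07]
tcp_rot: [2.747, 1.569, -0.058]
wrist_force: [-0.3, 1.3, 0.9]
gripper_width: 0.66
t 5.3 p [ 0.5425 -0.1627  0.07  ] q [ 0.398  0.558 -0.211  1.91   0.175  0.69  -1.151] w 0.66
toolx [ 0.001 -0.    -1.   ] yawY -1.234 F [-0.33  1.31  0.91] Ftool [-0.91 -1.34 -0.13] T [0.253 0.184 0.023]
to go, tool units [0.099 0.005 0.029]
time_s: 5.4
ee_pos: [0.5424, -0.1624, 0.0699]
tcp_rot: [2.913, 1.569, 0.108]
wrist_force: [0.1, 2.3, 2.0]
gripper_width: 0.65
t 5.4 p [ 0.5424 -0.1624  0.0699] q [ 0.397  0.558 -0.211  1.91   0.174  0.689 -1.151] w 0.65
toolx [ 0.001  0.    -1.   ] yawY -1.234 F [0.1  2.32 2.  ] Ftool [-2.   -2.15 -0.86] T [0.525 0.213 0.02 ]
time_s: 5.5
ee_pos: [0.5424, -0.1623, 0.0696]
tcp_rot: [3.004, 1.57, 0.2]
wrist_force: [-2.2, 3.3, 3.1]
gripper_width: 0.642
t 5.5 p [ 0.5424 -0.1623  0.0696] q [ 0.397  0.558 -0.211  1.911  0.175  0.689 -1.151] w 0.642
toolx [ 0.001  0.    -1.   ] yawY -1.234 F [-2.16  3.29  3.09] Ftool [-3.09 -3.82  0.95] T [0.578 0.206 0.029]
```

```bash
python3 -m crank '[{"x":0,"y":-0.05,"z":0,"rx":0,"ry":0,"rz":0,"grip":0.64}]'; python3 st.py
python3 -m crank '[{"x":0,"y":0,"z":0,"rx":0,"ry":0,"rz":0,"grip":0.63}]'; python3 st.py
```

```text
time_s: 5.6
ee_pos: [0.5421, -0.1623, 0.0692]
tcp_rot: [2.357, 1.569, -0.448]
wrist_force: [0.3, -0.4, 0.7]
gripper_width: 0.642
t 5.6 p [ 0.5421 -0.1623  0.0692] q [ 0.396  0.558 -0.21   1.912  0.176  0.687 -1.153] w 0.642
toolx [ 0.001 -0.001 -1.   ] yawY -1.234 F [ 0.34 -0.44  0.69] Ftool [-0.69  0.53 -0.17] T [-0.027  0.021 -0.043]
time_s: 5.7
ee_pos: [0.5419, -0.1621, 0.069]
tcp_rot: [2.464, 1.57, -0.341]
wrist_force: [-1.2, 1.7, 2.3]
gripper_width: 0.628
t 5.7 p [ 0.5419 -0.1621  0.069 ] q [ 0.396  0.558 -0.21   1.912  0.175  0.688 -1.153] w 0.628
toolx [ 0.001 -0.    -1.   ] yawY -1.234 F [-1.24  1.69  2.31] Ftool [-2.31 -2.    0.61] T [0.389 0.071 0.024]
```

```bash
python3 -m crank '[{"x":0,"y":-0.03,"z":0,"rx":0,"ry":0,"rz":0,"grip":0.62}]'; python3 st.py
python3 -m crank '[{"x":0,"y":0,"z":0,"rx":0,"ry":0,"rz":0,"grip":0.61}]'; python3 st.py
```

```text
time_s: 5.8
ee_pos: [0.5419, -0.162, 0.0691]
tcp_rot: [2.19, 1.569, -0.615]
wrist_force: [-0.0, -1.1, 3.2]
gripper_width: 0.626
t 5.8 p [ 0.5419 -0.162   0.0691] q [ 0.395  0.558 -0.21   1.913  0.176  0.687 -1.154] w 0.626
toolx [ 0.001 -0.001 -1.   ] yawY -1.234 F [-0.04 -1.11  3.17] Ftool [-3.16  1.04  0.4 ] T [-0.153 -0.059  0.012]
time_s: 5.9
ee_pos: [0.5419, -0.162, 0.0691]
tcp_rot: [2.195, 1.569, -0.61]
wrist_force: [-0.5, 0.2, 4.7]
gripper_width: 0.62
t 5.9 p [ 0.5419 -0.162   0.0691] q [ 0.396  0.558 -0.21   1.913  0.176  0.687 -1.154] w 0.62
toolx [ 0.001 -0.001 -1.   ] yawY -1.234 F [-0.46  0.22  4.72] Ftool [-4.72 -0.35  0.36] T [-0.017 -0.02  -0.018]
```

```bash
python3 -m crank '[{"x":0,"y":0,"z":0,"rx":0,"ry":0,"rz":0,"grip":0.8},{"x":0,"y":0,"z":0,"rx":0,"ry":0,"rz":0,"grip":0.8},{"x":0,"y":0,"z":0,"rx":1,"ry":0,"rz":0,"grip":0.8},{"x":0,"y":0,"z":0,"rx":1,"ry":0,"rz":0,"grip":0.8},{"x":0,"y":0,"z":0,"rx":1,"ry":0,"rz":0,"grip":0.8},{"x":0,"y":0,"z":0,"rx":1,"ry":0,"rz":0,"grip":0.8},{"x":0,"y":0,"z":0,"rx":1,"ry":0,"rz":0,"grip":0.8},{"x":0,"y":0,"z":0,"rx":1,"ry":0,"rz":0,"grip":0.8},{"x":0,"y":0,"z":0,"rx":1,"ry":0,"rz":0,"grip":0.8},{"x":0,"y":0,"z":0,"rx":1,"ry":0,"rz":0,"grip":0.8},{"x":0,"y":0,"z":0,"rx":1,"ry":0,"rz":0,"grip":0.8},{"x":0,"y":0,"z":0,"rx":1,"ry":0,"rz":0,"grip":0.8},{"x":0,"y":0,"z":0,"rx":1,"ry":0,"rz":0,"grip":0.8},{"x":0,"y":0,"z":0,"rx":1,"ry":0,"rz":0,"grip":0.8},{"x":0,"y":0,"z":0,"rx":1,"ry":0,"rz":0,"grip":0.8},{"x":0,"y":0,"z":0,"rx":1,"ry":0,"rz":0,"grip":0.72},{"x":0,"y":0,"z":0,"rx":1,"ry":0,"rz":0,"grip":0.68},{"x":0,"y":0,"z":0,"rx":0,"ry":0,"rz":0,"grip":0.66}]'; python3 st.py .5419 -.162 .069
python3 -m crank '[{"x":0,"y":0,"z":0,"rx":0,"ry":0,"rz":0,"grip":0.65}]'; python3 st.py
python3 -m crank '[{"x":0,"y":0,"z":0,"rx":0,"ry":0,"rz":0,"grip":0.64}]'; python3 st.py
```

```text
time_s: 7.7
ee_pos: [0.541, -0.1613, 0.0683]
tcp_rot: [1.47, 1.57, -2.835]
wrist_force: [-0.2, 0.5, -0.9]
gripper_width: 0.659
t 7.7 p [ 0.541  -0.1613  0.0683] q [ 0.096  0.546  0.171  1.934 -0.141  0.673 -2.381] w 0.659
toolx [-0.001 -0.    -1.   ] yawY -2.734 F [-0.16  0.51 -0.87] Ftool [ 0.87 -0.06  0.53] T [ 0.032  0.014 -0.011]
to go, tool units [-0.036 -0.029 -0.049]
time_s: 7.8
ee_pos: [0.5411, -0.1613, 0.0684]
tcp_rot: [1.27, 1.57, -3.032]
wrist_force: [-0.4, 0.9, 0.5]
gripper_width: 0.651
t 7.8 p [ 0.5411 -0.1613  0.0684] q [ 0.097  0.546  0.17   1.934 -0.141  0.673 -2.378] w 0.651
toolx [-0.001 -0.    -1.   ] yawY -2.731 F [-0.41  0.9   0.55] Ftool [-0.55  0.02  0.99] T [-0.045 -0.062 -0.021]
time_s: 7.9
ee_pos: [0.5412, -0.1614, 0.0685]
tcp_rot: [0.876, 1.57, 2.856]
wrist_force: [0.0, 0.8, -0.5]
gripper_width: 0.638
t 7.9 p [ 0.5412 -0.1614  0.0685] q [ 0.098  0.546  0.169  1.934 -0.141  0.673 -2.379] w 0.638
toolx [-0.  0. -1.] yawY -2.732 F [ 0.01  0.85 -0.53] Ftool [ 0.53 -0.35  0.77] T [ 0.07  -0.    -0.003]
```

```bash
python3 -m crank '[{"x":0,"y":0,"z":0,"rx":0,"ry":0,"rz":0,"grip":0.625}]'; python3 st.py
python3 -m crank '[{"x":0,"y":0,"z":0,"rx":0,"ry":0,"rz":0,"grip":0.61}]'; python3 st.py
```

```text
time_s: 8.0
ee_pos: [0.5414, -0.1613, 0.0687]
tcp_rot: [-0.652, 1.571, 1.327]
wrist_force: [0.4, 0.6, 0.4]
gripper_width: 0.628
t 8.0 p [ 0.5414 -0.1613  0.0687] q [ 0.098  0.546  0.169  1.934 -0.141  0.673 -2.38 ] w 0.628
toolx [ 0.  0. -1.] yawY -2.733 F [0.42 0.57 0.35] Ftool [-0.35 -0.61  0.36] T [0.094 0.013 0.022]
time_s: 8.1
ee_pos: [0.5414, -0.1613, 0.0688]
tcp_rot: [-0.583, 1.571, 1.396]
wrist_force: [-0.1, 0.7, 1.3]
gripper_width: 0.619
t 8.1 p [ 0.5414 -0.1613  0.0688] q [ 0.098  0.546  0.169  1.934 -0.141  0.673 -2.38 ] w 0.619
toolx [ 0.  0. -1.] yawY -2.733 F [-0.13  0.68  1.25] Ftool [-1.25 -0.15  0.67] T [0.158 0.041 0.035]
```

```bash
python3 -m crank '[{"x":0,"y":0,"z":0,"rx":0,"ry":0,"rz":0,"grip":0.5},{"x":0,"y":0,"z":0,"rx":0,"ry":0,"rz":0,"grip":0.4}]'; python3 st.py
python3 -m crank '[{"x":-0.005,"y":0,"z":0,"rx":-0.5,"ry":0,"rz":0,"grip":0.4},{"x":-0.005,"y":0,"z":0,"rx":-0.5,"ry":0,"rz":0,"grip":0.4},{"x":-0.005,"y":0,"z":0,"rx":-0.5,"ry":0,"rz":0,"grip":0.4},{"x":-0.005,"y":0,"z":0,"rx":-0.5,"ry":0,"rz":0,"grip":0.4}]'; python3 st.py
```

```text
time_s: 8.3
ee_pos: [0.5414, -0.1613, 0.0689]
tcp_rot: [-1.128, 1.571, 0.85]
wrist_force: [-1.6, 0.2, 2.6]
gripper_width: 0.612
t 8.3 p [ 0.5414 -0.1613  0.0689] q [ 0.097  0.546  0.17   1.934 -0.141  0.673 -2.38 ] w 0.612
toolx [ 0.  0. -1.] yawY -2.734 F [-1.65  0.17  2.61] Ftool [-2.61  1.44  0.81] T [ 0.154  0.134 -0.011]
time_s: 8.7
ee_pos: [0.5416, -0.1614, 0.0693]
tcp_rot: [-2.135, 1.57, 0.045]
wrist_force: [-0.1, 1.6, 2.4]
gripper_width: 0.606
t 8.7 p [ 0.5416 -0.1614  0.0693] q [ 0.138  0.543  0.118  1.931 -0.098  0.672 -2.216] w 0.606
toolx [ 0.001  0.    -1.   ] yawY -2.532 F [-0.13  1.61  2.39] Ftool [-2.39 -0.82  1.4 ] T [ 0.191  0.074 -0.053]
```

```bash
python3 -m crank '[{"x":-0.01,"y":0,"z":0,"rx":-1,"ry":0,"rz":0,"grip":0.4},{"x":-0.01,"y":0,"z":0,"rx":-1,"ry":0,"rz":0,"grip":0.4},{"x":-0.01,"y":0,"z":0,"rx":-1,"ry":0,"rz":0,"grip":0.4},{"x":-0.01,"y":0,"z":0,"rx":-1,"ry":0,"rz":0,"grip":0.4},{"x":-0.01,"y":0,"z":0,"rx":-1,"ry":0,"rz":0,"grip":0.4}]'; python3 st.py;python3 -m crank '[{"x":-0.01,"y":0,"z":0,"rx":-1,"ry":0,"rz":0,"grip":0.4},{"x":-0.01,"y":0,"z":0,"rx":-1,"ry":0,"rz":0,"grip":0.4},{"x":-0.01,"y":0,"z":0,"rx":-1,"ry":0,"rz":0,"grip":0.4},{"x":-0.01,"y":0,"z":0,"rx":-1,"ry":0,"rz":0,"grip":0.4},{"x":-0.01,"y":0,"z":0,"rx":-1,"ry":0,"rz":0,"grip":0.4}]'; python3 st.py
```

```text
time_s: 9.2
ee_pos: [0.5417, -0.1613, 0.0704]
tcp_rot: [-2.602, 1.57, 0.08]
wrist_force: [-0.2, 1.2, 3.1]
gripper_width: 0.611
t 9.2 p [ 0.5417 -0.1613  0.0704] q [ 0.238  0.542 -0.01   1.923  0.008  0.676 -1.807] w 0.611
toolx [ 0.001  0.    -1.   ] yawY -2.03 F [-0.23  1.18  3.1 ] Ftool [-3.1  -0.95  0.73] T [ 0.208  0.049 -0.019]
time_s: 9.7
ee_pos: [0.5416, -0.1614, 0.0714]
tcp_rot: [2.985, 1.57, -0.116]
wrist_force: [0.0, 0.3, 3.8]
gripper_width: 0.609
t 9.7 p [ 0.5416 -0.1614  0.0714] q [ 0.338  0.547 -0.136  1.916  0.112  0.685 -1.396] w 0.609
toolx [ 0.001 -0.    -1.   ] yawY -1.53 F [0.04 0.34 3.75] Ftool [-3.75 -0.34 -0.06] T [ 0.169  0.182 -0.024]
```

```bash
python3 -m crank '[{"x":-0.013,"y":0,"z":0,"rx":-1,"ry":0,"rz":0,"grip":0.4},{"x":-0.013,"y":0,"z":0,"rx":-1,"ry":0,"rz":0,"grip":0.4},{"x":-0.013,"y":0,"z":0,"rx":-1,"ry":0,"rz":0,"grip":0.4},{"x":-0.013,"y":0,"z":0,"rx":-1,"ry":0,"rz":0,"grip":0.4},{"x":-0.013,"y":0,"z":0,"rx":-1,"ry":0,"rz":0,"grip":0.4}]'; python3 st.py;python3 -m crank '[{"x":-0.013,"y":0,"z":0,"rx":-1,"ry":0,"rz":0,"grip":0.4},{"x":-0.013,"y":0,"z":0,"rx":-1,"ry":0,"rz":0,"grip":0.4},{"x":-0.013,"y":0,"z":0,"rx":-1,"ry":0,"rz":0,"grip":0.4},{"x":-0.013,"y":0,"z":0,"rx":-1,"ry":0,"rz":0,"grip":0.4},{"x":-0.013,"y":0,"z":0,"rx":-1,"ry":0,"rz":0,"grip":0.4}]'; python3 st.py
```

```text
time_s: 10.2
ee_pos: [0.5416, -0.1615, 0.0726]
tcp_rot: [2.54, 1.57, -0.061]
wrist_force: [-1.1, 0.6, 2.2]
gripper_width: 0.609
t 10.2 p [ 0.5416 -0.1615  0.0726] q [ 0.436  0.559 -0.262  1.909  0.214  0.7   -0.983] w 0.609
toolx [ 0.001 -0.    -1.   ] yawY -1.03 F [-1.12  0.63  2.18] Ftool [-2.18 -1.12  0.64] T [ 0.226  0.07  -0.078]
time_s: 10.7
ee_pos: [0.5416, -0.1613, 0.0738]
tcp_rot: [2.295, 1.57, 0.194]
wrist_force: [-0.1, 1.9, 2.6]
gripper_width: 0.608
t 10.7 p [ 0.5416 -0.1613  0.0738] q [ 0.531  0.577 -0.386  1.902  0.316  0.721 -0.568] w 0.608
toolx [ 0.001  0.    -1.   ] yawY -0.53 F [-0.1   1.92  2.58] Ftool [-2.58 -1.06 -1.61] T [ 0.247  0.009 -0.012]
```

```bash
for i in 1 2; do :; done; python3 -m crank '[{"x":-0.0125,"y":0,"z":0,"rx":-1,"ry":0,"rz":0,"grip":0.4},{"x":-0.0125,"y":0,"z":0,"rx":-1,"ry":0,"rz":0,"grip":0.4},{"x":-0.0125,"y":0,"z":0,"rx":-1,"ry":0,"rz":0,"grip":0.4},{"x":-0.0125,"y":0,"z":0,"rx":-1,"ry":0,"rz":0,"grip":0.4},{"x":-0.0125,"y":0,"z":0,"rx":-1,"ry":0,"rz":0,"grip":0.4},{"x":-0.0125,"y":0,"z":0,"rx":-1,"ry":0,"rz":0,"grip":0.4},{"x":-0.0125,"y":0,"z":0,"rx":-1,"ry":0,"rz":0,"grip":0.4},{"x":-0.0125,"y":0,"z":0,"rx":-1,"ry":0,"rz":0,"grip":0.4}]'; python3 st.py
```

```text
time_s: 11.5
ee_pos: [0.5413, -0.1615, 0.0756]
tcp_rot: [2.299, 1.571, 0.997]
wrist_force: [-0.0, 0.2, 0.9]
gripper_width: 0.609
t 11.5 p [ 0.5413 -0.1615  0.0756] q [ 0.676  0.62  -0.58   1.892  0.476  0.769  0.102] w 0.609
toolx [ 0.  0. -1.] yawY 0.27 F [-0.03  0.22  0.89] Ftool [-0.89  0.03 -0.22] T [ 0.089  0.062 -0.052]
```

```bash
python3 -m crank '[{"x":-0.0125,"y":0,"z":0,"rx":-1,"ry":0,"rz":0,"grip":0.4},{"x":-0.0125,"y":0,"z":0,"rx":-1,"ry":0,"rz":0,"grip":0.4},{"x":-0.0125,"y":0,"z":0,"rx":-1,"ry":0,"rz":0,"grip":0.4},{"x":-0.0125,"y":0,"z":0,"rx":-1,"ry":0,"rz":0,"grip":0.4},{"x":-0.0125,"y":0,"z":0,"rx":-1,"ry":0,"rz":0,"grip":0.4},{"x":-0.0125,"y":0,"z":0,"rx":-1,"ry":0,"rz":0,"grip":0.4},{"x":-0.0125,"y":0,"z":0,"rx":-1,"ry":0,"rz":0,"grip":0.4},{"x":-0.0125,"y":0,"z":0,"rx":-1,"ry":0,"rz":0,"grip":0.4}]'; python3 st.py
```

```text
time_s: 12.3
ee_pos: [0.5411, -0.1618, 0.0774]
tcp_rot: [-2.146, 1.57, -2.647]
wrist_force: [-0.2, -0.3, 1.6]
gripper_width: 0.604
t 12.3 p [ 0.5411 -0.1618  0.0774] q [ 0.808  0.683 -0.766  1.883  0.632  0.835  0.78 ] w 0.604
toolx [-0. -0. -1.] yawY 1.069 F [-0.18 -0.3   1.61] Ftool [-1.61 -0.35 -0.01] T [-0.005  0.175  0.014]
```

```bash
python3 -m crank '[{"x":-0.0115,"y":0,"z":0,"rx":-1,"ry":0,"rz":0,"grip":0.4},{"x":-0.0115,"y":0,"z":0,"rx":-1,"ry":0,"rz":0,"grip":0.4},{"x":-0.0115,"y":0,"z":0,"rx":-1,"ry":0,"rz":0,"grip":0.4},{"x":-0.0115,"y":0,"z":0,"rx":-1,"ry":0,"rz":0,"grip":0.4},{"x":-0.0115,"y":0,"z":0,"rx":-1,"ry":0,"rz":0,"grip":0.4},{"x":-0.0115,"y":0,"z":0,"rx":-1,"ry":0,"rz":0,"grip":0.4},{"x":-0.0115,"y":0,"z":0,"rx":-1,"ry":0,"rz":0,"grip":0.4},{"x":-0.0115,"y":0,"z":0,"rx":-1,"ry":0,"rz":0,"grip":0.4}]'; python3 st.py
```

```text
time_s: 13.1
ee_pos: [0.5414, -0.1618, 0.0793]
tcp_rot: [-0.446, 1.571, -0.148]
wrist_force: [0.1, -0.2, 1.1]
gripper_width: 0.609
t 13.1 p [ 0.5414 -0.1618  0.0793] q [ 0.919  0.765 -0.939  1.876  0.78   0.918  1.47 ] w 0.609
toolx [ 0. -0. -1.] yawY 1.869 F [ 0.07 -0.21  1.1 ] Ftool [-1.1  -0.23  0.  ] T [ 0.054 -0.006 -0.102]
```

```bash
python3 -m crank '[{"x":-0.0115,"y":0,"z":0,"rx":-1,"ry":0,"rz":0,"grip":0.4},{"x":-0.0115,"y":0,"z":0,"rx":-1,"ry":0,"rz":0,"grip":0.4},{"x":-0.0115,"y":0,"z":0,"rx":-1,"ry":0,"rz":0,"grip":0.4},{"x":-0.0115,"y":0,"z":0,"rx":-1,"ry":0,"rz":0,"grip":0.4},{"x":-0.0115,"y":0,"z":0,"rx":-1,"ry":0,"rz":0,"grip":0.4},{"x":-0.0115,"y":0,"z":0,"rx":-1,"ry":0,"rz":0,"grip":0.4}]'; python3 st.py
```

```text
time_s: 13.7
ee_pos: [0.5416, -0.1616, 0.0807]
tcp_rot: [-0.382, 1.57, 0.517]
wrist_force: [0.2, 1.2, -1.2]
gripper_width: 0.607
t 13.7 p [ 0.5416 -0.1616  0.0807] q [ 0.985  0.836 -1.056  1.872  0.881  0.991  1.998] w 0.607
toolx [ 0.001  0.    -1.   ] yawY 2.469 F [ 0.16  1.21 -1.21] Ftool [1.21 0.63 1.05] T [ 0.091 -0.195 -0.081]
```

```bash
python3 -m crank '[{"x":0,"y":0,"z":0,"rx":0,"ry":0,"rz":0,"grip":0.7},{"x":0,"y":0,"z":0,"rx":0,"ry":0,"rz":0,"grip":0.8},{"x":0,"y":0,"z":0,"rx":0.5,"ry":0,"rz":0,"grip":0.8},{"x":0,"y":0,"z":0,"rx":1,"ry":0,"rz":0,"grip":0.8},{"x":0,"y":0,"z":0,"rx":1,"ry":0,"rz":0,"grip":0.8},{"x":0,"y":0,"z":0,"rx":1,"ry":0,"rz":0,"grip":0.8},{"x":0,"y":0,"z":0,"rx":1,"ry":0,"rz":0,"grip":0.8},{"x":0,"y":0,"z":0,"rx":1,"ry":0,"rz":0,"grip":0.8},{"x":0,"y":0,"z":0,"rx":1,"ry":0,"rz":0,"grip":0.8},{"x":0,"y":0,"z":0,"rx":1,"ry":0,"rz":0,"grip":0.8},{"x":0,"y":0,"z":0,"rx":1,"ry":0,"rz":0,"grip":0.8},{"x":0,"y":0,"z":0,"rx":1,"ry":0,"rz":0,"grip":0.8},{"x":0,"y":0,"z":0,"rx":1,"ry":0,"rz":0,"grip":0.8},{"x":0,"y":0,"z":0,"rx":1,"ry":0,"rz":0,"grip":0.8},{"x":0,"y":0,"z":0,"rx":1,"ry":0,"rz":0,"grip":0.8},{"x":0,"y":0,"z":0,"rx":1,"ry":0,"rz":0,"grip":0.8},{"x":0,"y":0,"z":0,"rx":1,"ry":0,"rz":0,"grip":0.8},{"x":0,"y":0,"z":0,"rx":1,"ry":0,"rz":0,"grip":0.8},{"x":0,"y":0,"z":0,"rx":0.5,"ry":0,"rz":0,"grip":0.8},{"x":0,"y":0,"z":0,"rx":0,"ry":0,"rz":0,"grip":0.8}]'; python3 st.py .5415 -.1615 .0807
python3 - <<'E'
from h import *
p=camera("side"); save(p,"pics/side2.png")
a=cv2.imread("pics/side2.png")[200:350,230:380]; cv2.imwrite("pics/c2.png",cv2.resize(a,(600,600)))
hsv=cv2.cvtColor(p["img"],cv2.COLOR_RGB2HSV); P=[]
for v in range(235,310):
    for u in range(275,335):
        h,s,_=hsv[v,u]
        if s>150 and 5<h<35 and p["depth"][v,u]>0: P.append(np.r_[unproj(p,u,v),h])
P=np.array(P); print(len(P),np.percentile(P[:,2],[2,50,90,95,99]))
E
```

```text
time_s: 15.7
ee_pos: [0.5414, -0.1615, 0.0811]
tcp_rot: [-0.626, 1.57, -1.332]
wrist_force: [0.1, -0.1, 0.3]
gripper_width: 0.803
t 15.7 p [ 0.5414 -0.1615  0.0811] q [ 0.781  0.661 -0.726  1.884  0.59   0.824  0.606] w 0.803
toolx [ 0.    -0.001 -1.   ] yawY 0.864 F [ 0.14 -0.14  0.27] Ftool [-0.27 -0.02  0.2 ] T [-0.006  0.023 -0.021]
to go, tool units [0.022 0.005 0.004]
350 [0.07620986 0.10792008 0.13253195 0.15732488 0.18524637]
```

View pics/c2.png

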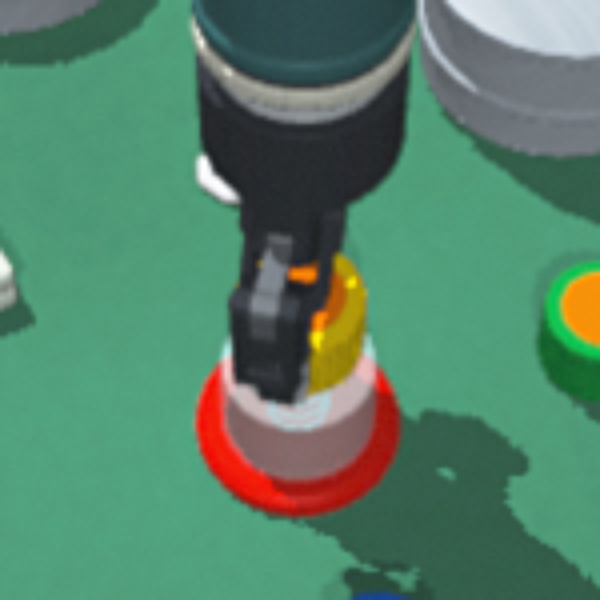

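The picture shows the cap (crop (335,320), partly behind the finger) still upright on the neck. Its top is now at about 0.108 m, so it has risen about 12 mm. Next: regrasp.

```bash
python3 -m crank '[{"x":0,"y":0,"z":0,"rx":0,"ry":0,"rz":0,"grip":0.7},{"x":0,"y":0,"z":0,"rx":0,"ry":0,"rz":0,"grip":0.65},{"x":0,"y":0,"z":0,"rx":0,"ry":0,"rz":0,"grip":0.635}]'; python3 st.py
python3 -m crank '[{"x":0,"y":0,"z":0,"rx":0,"ry":0,"rz":0,"grip":0.62},{"x":0,"y":0,"z":0,"rx":0,"ry":0,"rz":0,"grip":0.61}]'; python3 st.py
python3 -m crank '[{"x":0,"y":0,"z":0,"rx":0,"ry":0,"rz":0,"grip":0.5},{"x":0,"y":0,"z":0,"rx":0,"ry":0,"rz":0,"grip":0.4}]'; python3 st.py
```

```text
time_s: 16.05
ee_pos: [0.5411, -0.1618, 0.0808]
tcp_rot: [-1.826, 1.57, -2.532]
wrist_force: [-0.9, -1.0, 0.5]
gripper_width: 0.636
t 16.05 p [ 0.5411 -0.1618  0.0808] q [ 0.782  0.662 -0.727  1.884  0.591  0.824  0.608] w 0.636
toolx [-0.001 -0.    -1.   ] yawY 0.866 F [-0.86 -1.05  0.47] Ftool [-0.47 -1.35  0.02] T [-0.22   0.18  -0.032]
time_s: 16.25
ee_pos: [0.541, -0.1619, 0.081]
tcp_rot: [-1.68, 1.57, -2.386]
wrist_force: [-2.5, -1.1, 3.5]
gripper_width: 0.613
t 16.25 p [ 0.541  -0.1619  0.081 ] q [ 0.782  0.661 -0.727  1.884  0.591  0.825  0.608] w 0.613
toolx [-0.001 -0.001 -1.   ] yawY 0.866 F [-2.45 -1.06  3.46] Ftool [-3.45 -2.4  -1.18] T [-0.272  0.441 -0.032]
time_s: 16.45
ee_pos: [0.5411, -0.1618, 0.081]
tcp_rot: [-1.563, 1.57, -2.268]
wrist_force: [-2.3, -1.7, 3.5]
gripper_width: 0.607
t 16.45 p [ 0.5411 -0.1618  0.081 ] q [ 0.782  0.661 -0.727  1.884  0.591  0.824  0.608] w 0.607
toolx [-0. -0. -1.] yawY 0.866 F [-2.35 -1.66  3.48] Ftool [-3.48 -2.79 -0.71] T [-0.349  0.547  0.055]
```

```bash
python3 -m crank '[{"x":-0.0115,"y":-0.02,"z":0,"rx":-1,"ry":0,"rz":0,"grip":0.4},{"x":-0.0115,"y":0,"z":0,"rx":-1,"ry":0,"rz":0,"grip":0.4},{"x":-0.0115,"y":0,"z":0,"rx":-1,"ry":0,"rz":0,"grip":0.4},{"x":-0.0115,"y":0,"z":0,"rx":-1,"ry":0,"rz":0,"grip":0.4},{"x":-0.0115,"y":0,"z":0,"rx":-1,"ry":0,"rz":0,"grip":0.4},{"x":-0.0115,"y":0,"z":0,"rx":-1,"ry":0,"rz":0,"grip":0.4},{"x":-0.0115,"y":0,"z":0,"rx":-1,"ry":0,"rz":0,"grip":0.4},{"x":-0.0115,"y":0,"z":0,"rx":-1,"ry":0,"rz":0,"grip":0.4}]'; python3 st.py
```

```text
time_s: 17.25
ee_pos: [0.5416, -0.1611, 0.0829]
tcp_rot: [0.551, 1.569, 0.651]
wrist_force: [-2.5, -0.2, 2.4]
gripper_width: 0.61
t 17.25 p [ 0.5416 -0.1611  0.0829] q [ 0.899  0.739 -0.906  1.876  0.741  0.903  1.298] w 0.61
toolx [ 0.001  0.001 -1.   ] yawY 1.67 F [-2.48 -0.21  2.39] Ftool [-2.39  0.04 -2.49] T [-0.054  0.25  -0.093]
```

```bash
python3 -m crank '[{"x":-0.0115,"y":0,"z":0,"rx":-1,"ry":0,"rz":0,"grip":0.4},{"x":-0.0115,"y":0,"z":0,"rx":-1,"ry":0,"rz":0,"grip":0.4},{"x":-0.0115,"y":0,"z":0,"rx":-1,"ry":0,"rz":0,"grip":0.4},{"x":-0.0115,"y":0,"z":0,"rx":-1,"ry":0,"rz":0,"grip":0.4}]'; python3 st.py
```

```text
time_s: 17.65
ee_pos: [0.5416, -0.1614, 0.0839]
tcp_rot: [-0.029, 1.569, 0.47]
wrist_force: [-0.8, -0.6, 2.5]
gripper_width: 0.608
t 17.65 p [ 0.5416 -0.1614  0.0839] q [ 0.948  0.785 -0.988  1.873  0.812  0.949  1.647] w 0.608
toolx [ 0.001  0.001 -1.   ] yawY 2.07 F [-0.84 -0.6   2.53] Ftool [-2.53 -0.12 -1.02] T [-0.1    0.096 -0.039]
```

```bash
python3 -m crank '[{"x":-0.0115,"y":0,"z":0,"rx":-1,"ry":0,"rz":0,"grip":0.4},{"x":-0.0115,"y":0,"z":0,"rx":-1,"ry":0,"rz":0,"grip":0.4},{"x":-0.0115,"y":0,"z":0,"rx":-1,"ry":0,"rz":0,"grip":0.4},{"x":-0.0115,"y":0,"z":0,"rx":-1,"ry":0,"rz":0,"grip":0.4}]'; python3 st.py
```

```text
time_s: 18.05
ee_pos: [0.5418, -0.1614, 0.0848]
tcp_rot: [-0.495, 1.569, 0.405]
wrist_force: [-0.3, -0.4, 1.3]
gripper_width: 0.612
t 18.05 p [ 0.5418 -0.1614  0.0848] q [ 0.99   0.833 -1.065  1.87   0.878  0.998  2.   ] w 0.612
toolx [ 0.002  0.001 -1.   ] yawY 2.47 F [-0.33 -0.39  1.25] Ftool [-1.25  0.02 -0.51] T [-0.126  0.005 -0.01 ]
```

```bash
python3 -m crank '[{"x":-0.0115,"y":0,"z":0,"rx":-1,"ry":0,"rz":0,"grip":0.4},{"x":-0.0115,"y":0,"z":0,"rx":-1,"ry":0,"rz":0,"grip":0.4},{"x":-0.0115,"y":0,"z":0,"rx":-1,"ry":0,"rz":0,"grip":0.4}]'; python3 st.py
```

```text
time_s: 18.35
ee_pos: [0.542, -0.1614, 0.0857]
tcp_rot: [-0.816, 1.569, 0.383]
wrist_force: [-1.0, -1.4, 3.4]
gripper_width: 0.608
t 18.35 p [ 0.542  -0.1614  0.0857] q [ 1.018  0.87  -1.12   1.868  0.925  1.037  2.268] w 0.608
toolx [ 0.002  0.001 -1.   ] yawY 2.77 F [-1.02 -1.41  3.38] Ftool [-3.38  0.43 -1.68] T [-0.179  0.012  0.01 ]
```

```bash
python3 -m crank '[{"x":-0.0115,"y":0,"z":0,"rx":-1,"ry":0,"rz":0,"grip":0.4},{"x":-0.0115,"y":0,"z":0,"rx":-1,"ry":0,"rz":0,"grip":0.4}]'; python3 st.py
```

```text
time_s: 18.55
ee_pos: [0.542, -0.1613, 0.0862]
tcp_rot: [-0.982, 1.568, 0.418]
wrist_force: [0.0, -0.6, 3.8]
gripper_width: 0.61
t 18.55 p [ 0.542  -0.1613  0.0862] q [ 1.034  0.896 -1.154  1.867  0.955  1.063  2.449] w 0.61
toolx [ 0.002  0.001 -1.   ] yawY 2.97 F [ 0.01 -0.62  3.78] Ftool [-3.78 -0.12 -0.61] T [-0.089  0.022 -0.045]
```

```bash
python3 -m crank '[{"x":-0.05,"y":0,"z":0,"rx":0,"ry":0,"rz":0,"grip":0.4},{"x":0,"y":0,"z":0,"rx":0,"ry":0,"rz":0,"grip":0.4}]'; python3 st.py
```

```text
time_s: 18.75
ee_pos: [0.542, -0.1612, 0.0872]
tcp_rot: [-0.907, 1.568, 0.486]
wrist_force: [1.0, -0.2, 2.9]
gripper_width: 0.608
t 18.75 p [ 0.542  -0.1612  0.0872] q [ 1.034  0.894 -1.155  1.867  0.953  1.063  2.444] w 0.608
toolx [ 0.002  0.001 -1.   ] yawY 2.964 F [ 0.98 -0.2   2.9 ] Ftool [-2.89 -1.01 -0.02] T [ 0.057 -0.242  0.003]
```

```bash
python3 -m crank '[{"x":-0.05,"y":0,"z":0,"rx":0,"ry":0,"rz":0,"grip":0.4},{"x":-0.02,"y":0,"z":0,"rx":0,"ry":0,"rz":0,"grip":0.4}]'; python3 st.py
```

```text
time_s: 18.95
ee_pos: [0.5418, -0.1613, 0.0886]
tcp_rot: [-1.22, 1.569, 0.175]
wrist_force: [2.4, -0.1, 3.7]
gripper_width: 0.614
t 18.95 p [ 0.5418 -0.1613  0.0886] q [ 1.035  0.892 -1.156  1.866  0.951  1.065  2.446] w 0.614
toolx [ 0.002  0.    -1.   ] yawY 2.965 F [ 2.42 -0.13  3.69] Ftool [-3.69 -2.41  0.29] T [ 0.213 -0.483  0.066]
```

```bash
python3 -m crank '[{"x":-0.05,"y":0,"z":0,"rx":0,"ry":0,"rz":0,"grip":0.4},{"x":-0.02,"y":0,"z":0,"rx":0,"ry":0,"rz":0,"grip":0.4}]'; python3 st.py
```

```text
time_s: 19.15
ee_pos: [0.5413, -0.1615, 0.0898]
tcp_rot: [-1.349, 1.57, 0.046]
wrist_force: [1.6, 0.7, 2.8]
gripper_width: 0.609
t 19.15 p [ 0.5413 -0.1615  0.0898] q [ 1.036  0.891 -1.158  1.866  0.949  1.068  2.448] w 0.609
toolx [ 0.001  0.    -1.   ] yawY 2.966 F [1.55 0.66 2.8 ] Ftool [-2.8  -1.41  0.92] T [ 0.121 -0.453  0.077]
```

```bash
python3 -m crank '[{"x":-0.1,"y":0,"z":0,"rx":0,"ry":0,"rz":0,"grip":0.4},{"x":-0.2,"y":0,"z":0,"rx":0,"ry":0,"rz":0,"grip":0.4},{"x":-0.2,"y":0,"z":0,"rx":0,"ry":0,"rz":0,"grip":0.4},{"x":-0.2,"y":0,"z":0,"rx":0,"ry":0,"rz":0,"grip":0.4},{"x":-0.2,"y":0,"z":0,"rx":0,"ry":0,"rz":0,"grip":0.4},{"x":-0.3,"y":0,"z":0,"rx":0,"ry":0,"rz":0,"grip":0.4},{"x":-0.4,"y":0,"z":0,"rx":0,"ry":0,"rz":0,"grip":0.4},{"x":-0.5,"y":0,"z":0,"rx":0,"ry":0,"rz":0,"grip":0.4},{"x":-0.5,"y":0,"z":0,"rx":0,"ry":0,"rz":0,"grip":0.4},{"x":-0.5,"y":0,"z":0,"rx":0,"ry":0,"rz":0,"grip":0.4},{"x":-0.3,"y":0,"z":0,"rx":0,"ry":0,"rz":0,"grip":0.4},{"x":0,"y":0,"z":0,"rx":0,"ry":0,"rz":0,"grip":0.4}]'; python3 st.py .547 .1715 .158
python3 - <<'E'
from h import *
p=camera("side"); save(p,"pics/side3.png")
a=cv2.imread("pics/side3.png")[150:350,200:400]; cv2.imwrite("pics/c3.png",cv2.resize(a,(600,600)))
E
```

```text
time_s: 20.35
ee_pos: [0.5416, -0.1618, 0.1586]
tcp_rot: [-1.781, 1.569, -0.386]
wrist_force: [0.1, 0.3, -0.3]
gripper_width: 0.609
t 20.35 p [ 0.5416 -0.1618  0.1586] q [ 1.086  0.818 -1.248  1.826  0.855  1.162  2.509] w 0.609
toolx [ 0.001 -0.001 -1.   ] yawY 2.966 F [ 0.08  0.27 -0.32] Ftool [ 0.32 -0.03  0.28] T [0.023 0.041 0.004]
to go, tool units [ 0.02   2.647 16.454]
```

View pics/c3.png

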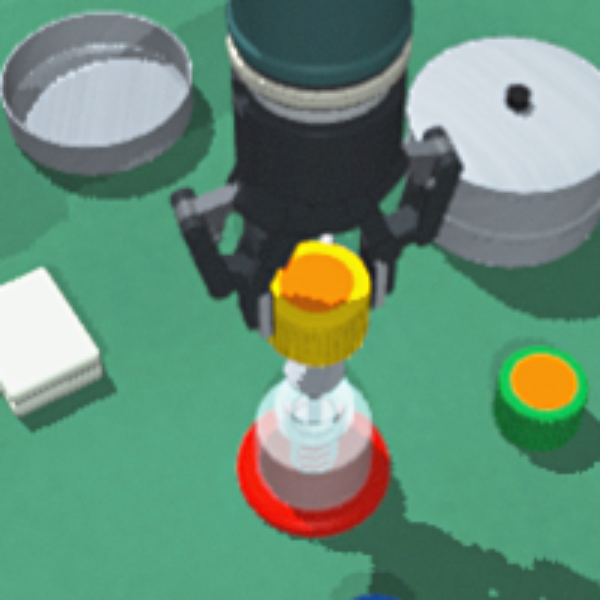

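The picture shows the cap (crop (320,300)) upright in the fingers and clear above the jar. Next: carry it to the tier.

```bash
python3 -m crank '[{"x":0,"y":0.08,"z":0.5,"rx":0,"ry":0,"rz":0,"grip":0.4},{"x":0,"y":0.16,"z":1,"rx":0,"ry":0,"rz":0,"grip":0.4},{"x":0,"y":0.16,"z":1,"rx":0,"ry":0,"rz":0,"grip":0.4},{"x":0,"y":0.16,"z":1,"rx":0,"ry":0,"rz":0,"grip":0.4},{"x":0,"y":0.16,"z":1,"rx":0,"ry":0,"rz":0,"grip":0.4},{"x":0,"y":0.16,"z":1,"rx":0,"ry":0,"rz":0,"grip":0.4},{"x":0,"y":0.16,"z":1,"rx":0,"ry":0,"rz":0,"grip":0.4},{"x":0,"y":0.16,"z":1,"rx":0,"ry":0,"rz":0,"grip":0.4},{"x":0,"y":0.16,"z":1,"rx":0,"ry":0,"rz":0,"grip":0.4},{"x":0,"y":0.16,"z":1,"rx":0,"ry":0,"rz":0,"grip":0.4},{"x":0,"y":0.16,"z":1,"rx":0,"ry":0,"rz":0,"grip":0.4},{"x":0,"y":0.16,"z":1,"rx":0,"ry":0,"rz":0,"grip":0.4},{"x":0,"y":0.16,"z":1,"rx":0,"ry":0,"rz":0,"grip":0.4},{"x":0,"y":0.16,"z":1,"rx":0,"ry":0,"rz":0,"grip":0.4},{"x":0,"y":0.16,"z":1,"rx":0,"ry":0,"rz":0,"grip":0.4},{"x":0,"y":0.16,"z":1,"rx":0,"ry":0,"rz":0,"grip":0.4},{"x":0,"y":0.16,"z":1,"rx":0,"ry":0,"rz":0,"grip":0.4},{"x":0,"y":0,"z":0,"rx":0,"ry":0,"rz":0,"grip":0.4},{"x":0,"y":0,"z":0,"rx":0,"ry":0,"rz":0,"grip":0.4}]'; python3 st.py .547 .1715 .0139
```

```text
time_s: 22.3
ee_pos: [0.5461, 0.1729, 0.1571]
tcp_rot: [2.333, 1.57, -2.553]
wrist_force: [-0.1, -0.1, -0.5]
gripper_width: 0.61
t 22.3 p [0.5461 0.1729 0.1571] q [ 0.458  0.794 -1.195  1.807  0.819  1.14   1.946] w 0.61
toolx [-0.001 -0.001 -1.   ] yawY 2.968 F [-0.09 -0.06 -0.51] Ftool [ 0.51  0.08 -0.07] T [-0.049 -0.011 -0.014]
to go, tool units [ 7.159 -0.063 -0.058]
```

```bash
python3 -m crank '[{"x":0.5,"y":-0.06,"z":-0.06,"rx":0,"ry":0,"rz":0,"grip":0.4},{"x":0.8,"y":0,"z":0,"rx":0,"ry":0,"rz":0,"grip":0.4},{"x":0.8,"y":0,"z":0,"rx":0,"ry":0,"rz":0,"grip":0.4},{"x":0.8,"y":0,"z":0,"rx":0,"ry":0,"rz":0,"grip":0.4},{"x":0.8,"y":0,"z":0,"rx":0,"ry":0,"rz":0,"grip":0.4},{"x":0.8,"y":0,"z":0,"rx":0,"ry":0,"rz":0,"grip":0.4},{"x":0.8,"y":0,"z":0,"rx":0,"ry":0,"rz":0,"grip":0.4},{"x":0.7,"y":0,"z":0,"rx":0,"ry":0,"rz":0,"grip":0.4},{"x":0.4,"y":0,"z":0,"rx":0,"ry":0,"rz":0,"grip":0.4},{"x":0.2,"y":0,"z":0,"rx":0,"ry":0,"rz":0,"grip":0.4},{"x":0.1,"y":0,"z":0,"rx":0,"ry":0,"rz":0,"grip":0.4},{"x":0,"y":0,"z":0,"rx":0,"ry":0,"rz":0,"grip":0.4}]'; python3 st.py .547 .1715 .0139
python3 - <<'E'
from h import *
p=camera("side"); save(p,"pics/side4.png")
a=cv2.imread("pics/side4.png")[90:260,150:320]; cv2.imwrite("pics/c4.png",cv2.resize(a,(600,600)))
E
```

```text
time_s: 23.5
ee_pos: [0.5479, 0.1712, 0.0237]
tcp_rot: [-1.073, 1.57, 0.322]
wrist_force: [-0.1, 0.2, -1.2]
gripper_width: 0.612
t 23.5 p [0.5479 0.1712 0.0237] q [ 0.363  0.944 -1.022  1.866  1.006  0.959  1.828] w 0.612
toolx [ 0.  0. -1.] yawY 2.966 F [-0.11  0.2  -1.16] Ftool [1.16 0.15 0.18] T [ 0.023  0.058 -0.011]
to go, tool units [0.492 0.048 0.007]
```

View pics/c4.png

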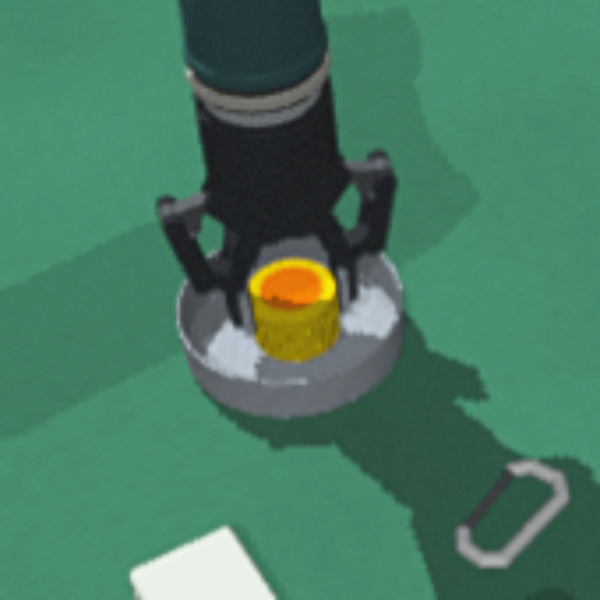

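The cap (crop (293,310)) is over the tier, centred and upright, with the fingers inside the rim. Next: lower it gently and feel for the floor.

```bash
python3 -m crank '[{"x":0.15,"y":0,"z":0,"rx":0,"ry":0,"rz":0,"grip":0.4},{"x":0.15,"y":0,"z":0,"rx":0,"ry":0,"rz":0,"grip":0.4},{"x":0,"y":0,"z":0,"rx":0,"ry":0,"rz":0,"grip":0.4}]'; python3 st.py
python3 -m crank '[{"x":0.05,"y":0,"z":0,"rx":0,"ry":0,"rz":0,"grip":0.4},{"x":0.05,"y":0,"z":0,"rx":0,"ry":0,"rz":0,"grip":0.4}]'; python3 st.py
```

```text
time_s: 23.85
ee_pos: [0.5476, 0.1708, 0.0172]
tcp_rot: [2.536, 1.57, -2.352]
wrist_force: [-1.4, -1.7, -0.4]
gripper_width: 0.613
t 23.85 p [0.5476 0.1708 0.0172] q [ 0.359  0.952 -1.014  1.867  1.015  0.951  1.822] w 0.613
toolx [-0. -0. -1.] yawY 2.966 F [-1.36 -1.71 -0.38] Ftool [ 0.38  1.04 -1.92] T [-0.01  -0.021 -0.007]
time_s: 24.05
ee_pos: [0.5478, 0.171, 0.0155]
tcp_rot: [-1.403, 1.571, -0.008]
wrist_force: [0.8, -0.3, -0.5]
gripper_width: 0.61
t 24.05 p [0.5478 0.171  0.0155] q [ 0.357  0.954 -1.011  1.867  1.018  0.948  1.82 ] w 0.61
toolx [ 0. -0. -1.] yawY 2.966 F [ 0.79 -0.31 -0.49] Ftool [ 0.49 -0.83 -0.17] T [-0.025  0.031 -0.036]
```

```bash
python3 -m crank '[{"x":0.05,"y":0,"z":0,"rx":0,"ry":0,"rz":0,"grip":0.4},{"x":0.0,"y":0,"z":0,"rx":0,"ry":0,"rz":0,"grip":0.4}]'; python3 st.py
```

```text
time_s: 24.25
ee_pos: [0.5478, 0.1711, 0.0151]
tcp_rot: [-2.395, 1.57, -1.0]
wrist_force: [-1.2, -1.1, 4.0]
gripper_width: 0.609
t 24.25 p [0.5478 0.1711 0.0151] q [ 0.357  0.955 -1.011  1.867  1.019  0.948  1.819] w 0.609
toolx [ 0.    -0.001 -1.   ] yawY 2.966 F [-1.22 -1.14  3.96] Ftool [-3.96  1.   -1.33] T [-0.288  0.234  0.007]
```

```bash
python3 -m crank '[{"x":0,"y":0,"z":0,"rx":0,"ry":0,"rz":0,"grip":0.62},{"x":0,"y":0,"z":0,"rx":0,"ry":0,"rz":0,"grip":0.66},{"x":0,"y":0,"z":0,"rx":0,"ry":0,"rz":0,"grip":0.75},{"x":0,"y":0,"z":0,"rx":0,"ry":0,"rz":0,"grip":0.8},{"x":0,"y":0,"z":0,"rx":0,"ry":0,"rz":0,"grip":0.8}]'; python3 st.py
```

```text
time_s: 24.75
ee_pos: [0.5477, 0.171, 0.0144]
tcp_rot: [1.851, 1.571, -3.037]
wrist_force: [-0.2, 1.3, -0.2]
gripper_width: 0.798
t 24.75 p [0.5477 0.171  0.0144] q [ 0.357  0.956 -1.01   1.867  1.02   0.947  1.82 ] w 0.798
toolx [-0. -0. -1.] yawY 2.966 F [-0.21  1.26 -0.16] Ftool [0.16 0.42 1.2 ] T [-0.097  0.012  0.016]
```

```bash
python3 -m crank '[{"x":-0.2,"y":0,"z":0,"rx":0,"ry":0,"rz":0,"grip":0.8},{"x":-0.4,"y":0,"z":0,"rx":0,"ry":0,"rz":0,"grip":0.8},{"x":-0.6,"y":0,"z":0,"rx":0,"ry":0,"rz":0,"grip":0.8},{"x":-1,"y":0,"z":0,"rx":0,"ry":0,"rz":0,"grip":0.8},{"x":-1,"y":0,"z":0,"rx":0,"ry":0,"rz":0,"grip":0.8},{"x":-1,"y":0,"z":0,"rx":0,"ry":0,"rz":0,"grip":0.8},{"x":-1,"y":0,"z":0,"rx":0,"ry":0,"rz":0,"grip":0.8},{"x":-1,"y":0,"z":0,"rx":0,"ry":0,"rz":0,"grip":0.8},{"x":-1,"y":0,"z":0,"rx":0,"ry":0,"rz":0,"grip":0.8},{"x":0,"y":0,"z":0,"rx":0,"ry":0,"rz":0,"grip":0.8}]'; python3 st.py
python3 - <<'E'
from h import *
for n in ["side","top"]:
    p=camera(n); save(p,f"pics/{n}5.png")
    for k in ["cap","cap_top","tier","tier_stack","case","carabiner"]:
        print(n,k,[(round(d["score"],2),w2(p,d["point"]).round(3).tolist()) for d in spot_point(p,k)][:4])
    hsv=cv2.cvtColor(p["img"],cv2.COLOR_RGB2HSV); c=(232,180) if n=="side" else (195,235)
    P=np.array([unproj(p,u,v) for v in range(c[1]-40,c[1]+41) for u in range(c[0]-40,c[0]+41) if hsv[v,u,1]>150 and 5<hsv[v,u,0]<35 and p["depth"][v,u]>0])
    if len(P): Q=P[P[:,2]>np.percentile(P[:,2],90)-.006]; print("cap top",Q.mean(0).round(4),np.percentile(Q[:,2],[5,95]).round(4))
a=cv2.imread("pics/side5.png")[90:260,150:320];b=cv2.imread("pics/top5.png")[150:320,110:280]
cv2.imwrite("pics/c5.png",cv2.resize(np.hstack([a,b]),(800,400)))
E
```

```text
time_s: 25.75
ee_pos: [0.5491, 0.172, 0.1619]
tcp_rot: [-1.071, 1.566, 0.324]
wrist_force: [0.1, 0.2, 1.1]
gripper_width: 0.801
t 25.75 p [0.5491 0.172  0.1619] q [ 0.463  0.789 -1.199  1.802  0.815  1.142  1.952] w 0.801
toolx [ 0.004  0.002 -1.   ] yawY 2.966 F [0.06 0.17 1.12] Ftool [-1.12 -0.04  0.18] T [-0.025 -0.011  0.006]
side cap [(0.97, [0.511, -0.288, 0.002]), (0.91, [0.683, -0.19, 0.002]), (0.72, [0.553, 0.17, 0.004])]
side cap_top [(0.86, [0.675, -0.187, 0.037]), (0.69, [0.548, 0.172, 0.041]), (0.59, [0.514, -0.285, 0.038]), (0.22, [0.598, -0.01, 0.004])]
side tier []
side tier_stack [(0.79, [0.763, -0.039, 0.004])]
side case [(0.58, [0.428, -0.003, 0.004])]
side carabiner [(0.76, [0.604, -0.009, 0.005]), (0.61, [0.545, 0.17, 0.003])]
cap top [0.5471 0.1669 0.0416] [0.0391 0.0438]
top cap [(0.64, [0.511, -0.29, 0.002]), (0.63, [0.684, -0.194, 0.001])]
top cap_top [(0.7, [0.685, -0.194, 0.035]), (0.65, [0.515, -0.286, 0.037])]
top tier []
top tier_stack [(0.85, [0.762, -0.033, 0.004])]
top case []
top carabiner [(0.68, [0.603, -0.012, -0.001])]
```

View pics/c5.png

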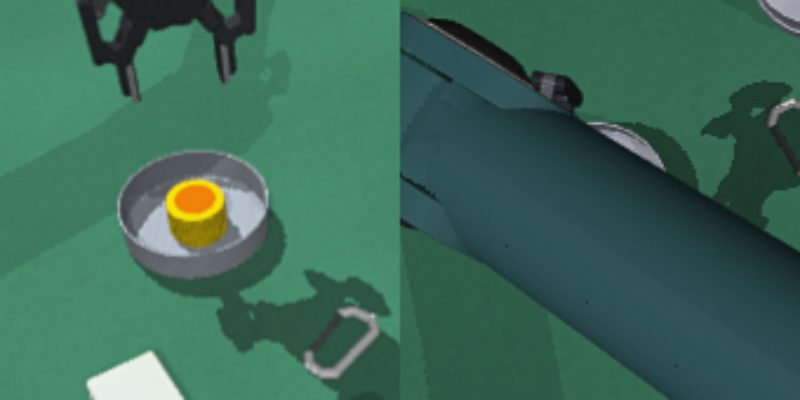

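The side view shows the cap upright on the tier floor near the centre (crop (197,212)), released. Its top is at 0.041 m, which is 0.004 + 0.037. The gripper is clear above it, and the tier and bystanders are where they were.

```bash
python3 - <<'E'
from h import *
print(finish_job())
E
```

```text
the job is handed in; nothing more can be done
None
```

I unscrewed the cap and laid it right way up on the floor of the open tier, then handed the job in at about 26 s. The hand-in gives no verdict.

- **Unscrewing:** I centred the grasp by feel and turned the cap about 7.3 rad counterclockwise with one regrasp. It climbed about 17 mm on its thread. A light upward pull then met only a steady 3–4 N at the wrist, so I took it as free and lifted it off in the fingers. Wrist force readings never passed about 6 N.
- **Placing:** I lowered it into the tier until it touched the floor at about 4 N, opened the gripper and backed off to about 0.16 m.
- **Last checks:** The side camera shows the cap upright and released near the tier's centre, about 5 mm off at most. Its top is at 0.041 m, as expected for a cap resting on the floor. The lidded stack, the case and the carabiner read within about 5 mm of where they started.
- **What I could not confirm:** The arm hid the tier and cap from the top camera at the end, so the top view could not confirm the placing. The network did not report the tier in either view. I judged that it had not moved by comparing the side picture by eye and measuring the cap's place. One extra carabiner detection (0.61) at the tier's position was false.

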